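# Find the heaviest weight tin on the therapy desk

## Task

The three identical closed tins in the wooden tray on the speech therapist's desk are for a weight-guessing exercise, and one is the heaviest: find it by feel. Going from the robot's left to its right, heft the tins one at a time: lift each straight up a few centimetres clear of the tray, feel its weight, and set it back upright in its own recess before the next (the last may stay in hand if it is the heaviest). Finish while holding the heaviest tin upright in the gripper, about 20 cm above the desk over the tray, with the other two standing in their recesses and everything else on the desk left where it is.

Things in the scene. Friction and masses are not known exactly. Their poses are not given: they have to be found in the camera images.
- tin_a: one of three identical closed bare-metal tins: upright smooth cylinder, 56 mm diameter, 90 mm high; origin at the centre of its underside, z up. Each tin weighs 0.2 to 0.8 kg; which is the heaviest differs from run to run, and it is at least 0.2 kg heavier than either other (those two may be alike). The filling inside is a snug solid piece that can shift a millimetre or two sideways.
- tin_b: one of three identical closed bare-metal tins: upright smooth cylinder, 56 mm diameter, 90 mm high; origin at the centre of its underside, z up. Each tin weighs 0.2 to 0.8 kg; which is the heaviest differs from run to run, and it is at least 0.2 kg heavier than either other (those two may be alike). The filling inside is a snug solid piece that can shift a millimetre or two sideways.
- tin_c: one of three identical closed bare-metal tins: upright smooth cylinder, 56 mm diameter, 90 mm high; origin at the centre of its underside, z up. Each tin weighs 0.2 to 0.8 kg; which is the heaviest differs from run to run, and it is at least 0.2 kg heavier than either other (those two may be alike). The filling inside is a snug solid piece that can shift a millimetre or two sideways.
- tray: fixed wooden tray, 130 x 420 x 18 mm (x, y, z), with three round recesses, 71 mm wide and 8 mm deep, in a row along its y, centres 140 mm apart, one tin standing in each on the recess floor, 10 mm above the desk; origin at the centre of the underside, on the desk, z up. Its y axis points to the robot's left (turned up to 0.4 rad). Fixed equipment up to 210 mm high stands well beyond and beside it.
- tray_hole0 (a point): centre of the mouth of the tray's left recess (left and right as the robot sees it, left is +y), level with the tray's top, 18 mm above the desk
- tray_hole1 (a point): centre of the mouth of the tray's middle recess (left and right as the robot sees it, left is +y), level with the tray's top, 18 mm above the desk
- tray_hole2 (a point): centre of the mouth of the tray's right recess (left and right as the robot sees it, left is +y), level with the tray's top, 18 mm above the desk
- pen: bystander, loose, to be left alone: capped marker pen lying near the tray's robot side, 110 long, 12 thick (sizes in mm); origin under its middle
- eraser: bystander, loose, to be left alone: eraser 22 x 40 x 12 lying on the tray's top between the left and middle tin, near the tray's robot-side edge (sizes in mm); origin under its middle
- bell: bystander, loose, to be left alone: small brass hand bell with a wooden handle, 44 across, 56 high, standing on the desk about 55 beyond the tray's far edge (sizes in mm); origin under its middle
- mug: bystander, loose, to be left alone: white mug, 80 across, 90 high, at the robot's left (sizes in mm); origin under its middle
- pencil_cup: bystander, loose, to be left alone: grey cup with pencils, 72 across, 165 high in all, at the robot's right (sizes in mm); origin under its middle
- remote: bystander, loose, to be left alone: black remote control, 50 x 140 x 18, at the robot's right (sizes in mm); origin under its middle
Not all that is in view belongs to the job. What is shaped like the tin_b but pink is not meant.

How it is judged:
On the way, in this order (a step that is already met when the one before it is completed fails the run):
1. with the other two tins seated in their recesses, the tin from the left recess is gripped and lifted above it, its underside at least 30 mm above the desk, for 0.2 s (((z of tin_a in the frame of tray above 0.03 m and y of tin_a in the frame of tray between 0.07 and 0.21 m and contact force between tin_a and the fingers above 0.5 N and z of tin_b in the frame of tray between 0.006 and 0.0145 m and x of tin_b in the frame of tray between -0.02 and 0.02 m and angle between each of tin_b, tin_c's own z axis and vertical below 0.1 rad and (y of tin_b in the frame of tray below 0.07 m or y of tin_b in the frame of tray above 0.21 m) and z of tin_c in the frame of tray between 0.006 and 0.0145 m and x of tin_c in the frame of tray between -0.02 and 0.02 m and (y of tin_c in the frame of tray below 0.07 m or y of tin_c in the frame of tray above 0.21 m)) or (z of tin_b in the frame of tray above 0.03 m and y of tin_b in the frame of tray between 0.07 and 0.21 m and contact force between tin_b and the fingers above 0.5 N and z of tin_a in the frame of tray between 0.006 and 0.0145 m and x of tin_a in the frame of tray between -0.02 and 0.02 m and angle between each of tin_a, tin_c's own z axis and vertical below 0.1 rad and (y of tin_a in the frame of tray below 0.07 m or y of tin_a in the frame of tray above 0.21 m) and z of tin_c in the frame of tray between 0.006 and 0.0145 m and x of tin_c in the frame of tray between -0.02 and 0.02 m and (y of tin_c in the frame of tray below 0.07 m or y of tin_c in the frame of tray above 0.21 m)) or (z of tin_c in the frame of tray above 0.03 m and y of tin_c in the frame of tray between 0.07 and 0.21 m and contact force between tin_c and the fingers above 0.5 N and z of tin_a in the frame of tray between 0.006 and 0.0145 m and x of tin_a in the frame of tray between -0.02 and 0.02 m and angle between each of tin_a, tin_b's own z axis and vertical below 0.1 rad and (y of tin_a in the frame of tray below 0.07 m or y of tin_a in the frame of tray above 0.21 m) and z of tin_b in the frame of tray between 0.006 and 0.0145 m and x of tin_b in the frame of tray between -0.02 and 0.02 m and (y of tin_b in the frame of tray below 0.07 m or y of tin_b in the frame of tray above 0.21 m)))), for 0.2 s.
2. with the other two tins seated in their recesses, the tin from the middle recess is gripped and lifted above it, its underside at least 30 mm above the desk, for 0.2 s (((z of tin_a in the frame of tray above 0.03 m and y of tin_a in the frame of tray between -0.07 and 0.07 m and contact force between tin_a and the fingers above 0.5 N and z of tin_b in the frame of tray between 0.006 and 0.0145 m and x of tin_b in the frame of tray between -0.02 and 0.02 m and angle between each of tin_b, tin_c's own z axis and vertical below 0.1 rad and (y of tin_b in the frame of tray below -0.07 m or y of tin_b in the frame of tray above 0.07 m) and z of tin_c in the frame of tray between 0.006 and 0.0145 m and x of tin_c in the frame of tray between -0.02 and 0.02 m and (y of tin_c in the frame of tray below -0.07 m or y of tin_c in the frame of tray above 0.07 m)) or (z of tin_b in the frame of tray above 0.03 m and y of tin_b in the frame of tray between -0.07 and 0.07 m and contact force between tin_b and the fingers above 0.5 N and z of tin_a in the frame of tray between 0.006 and 0.0145 m and x of tin_a in the frame of tray between -0.02 and 0.02 m and angle between each of tin_a, tin_c's own z axis and vertical below 0.1 rad and (y of tin_a in the frame of tray below -0.07 m or y of tin_a in the frame of tray above 0.07 m) and z of tin_c in the frame of tray between 0.006 and 0.0145 m and x of tin_c in the frame of tray between -0.02 and 0.02 m and (y of tin_c in the frame of tray below -0.07 m or y of tin_c in the frame of tray above 0.07 m)) or (z of tin_c in the frame of tray above 0.03 m and y of tin_c in the frame of tray between -0.07 and 0.07 m and contact force between tin_c and the fingers above 0.5 N and z of tin_a in the frame of tray between 0.006 and 0.0145 m and x of tin_a in the frame of tray between -0.02 and 0.02 m and angle between each of tin_a, tin_b's own z axis and vertical below 0.1 rad and (y of tin_a in the frame of tray below -0.07 m or y of tin_a in the frame of tray above 0.07 m) and z of tin_b in the frame of tray between 0.006 and 0.0145 m and x of tin_b in the frame of tray between -0.02 and 0.02 m and (y of tin_b in the frame of tray below -0.07 m or y of tin_b in the frame of tray above 0.07 m)))), for 0.2 s.
3. with the other two tins seated in their recesses, the tin from the right recess is gripped and lifted above it, its underside at least 30 mm above the desk, for 0.2 s (((z of tin_a in the frame of tray above 0.03 m and y of tin_a in the frame of tray between -0.21 and -0.07 m and contact force between tin_a and the fingers above 0.5 N and z of tin_b in the frame of tray between 0.006 and 0.0145 m and x of tin_b in the frame of tray between -0.02 and 0.02 m and angle between each of tin_b, tin_c's own z axis and vertical below 0.1 rad and (y of tin_b in the frame of tray below -0.21 m or y of tin_b in the frame of tray above -0.07 m) and z of tin_c in the frame of tray between 0.006 and 0.0145 m and x of tin_c in the frame of tray between -0.02 and 0.02 m and (y of tin_c in the frame of tray below -0.21 m or y of tin_c in the frame of tray above -0.07 m)) or (z of tin_b in the frame of tray above 0.03 m and y of tin_b in the frame of tray between -0.21 and -0.07 m and contact force between tin_b and the fingers above 0.5 N and z of tin_a in the frame of tray between 0.006 and 0.0145 m and x of tin_a in the frame of tray between -0.02 and 0.02 m and angle between each of tin_a, tin_c's own z axis and vertical below 0.1 rad and (y of tin_a in the frame of tray below -0.21 m or y of tin_a in the frame of tray above -0.07 m) and z of tin_c in the frame of tray between 0.006 and 0.0145 m and x of tin_c in the frame of tray between -0.02 and 0.02 m and (y of tin_c in the frame of tray below -0.21 m or y of tin_c in the frame of tray above -0.07 m)) or (z of tin_c in the frame of tray above 0.03 m and y of tin_c in the frame of tray between -0.21 and -0.07 m and contact force between tin_c and the fingers above 0.5 N and z of tin_a in the frame of tray between 0.006 and 0.0145 m and x of tin_a in the frame of tray between -0.02 and 0.02 m and angle between each of tin_a, tin_b's own z axis and vertical below 0.1 rad and (y of tin_a in the frame of tray below -0.21 m or y of tin_a in the frame of tray above -0.07 m) and z of tin_b in the frame of tray between 0.006 and 0.0145 m and x of tin_b in the frame of tray between -0.02 and 0.02 m and (y of tin_b in the frame of tray below -0.21 m or y of tin_b in the frame of tray above -0.07 m)))), for 0.2 s.
At the end, for the whole second after the job is handed in: The heaviest tin is gripped, still, underside over 0.15 m above the desk, within 0.3 rad of upright and 0.22 m of the tray's centre (horizontally); the two lighter tins stand upright (0.1 rad) on the recess floors, each bearing on the tray with under 4.7 N (the heaviest would bear more) (((height (world z) of tin_a above 0.15 m and angle between tin_a's own z axis and vertical below 0.3 rad and contact force between tin_a and the fingers above 0.5 N and linear speed of tin_a below 0.05 m/s and horizontal distance between tin_a and tray below 0.22 m and z of tin_b in the frame of tray between 0.006 and 0.0145 m and x of tin_b in the frame of tray between -0.02 and 0.02 m and angle between each of tin_b, tin_c's own z axis and vertical below 0.1 rad and contact force between each of tin_b, tin_c and tray below 4.7 N and z of tin_c in the frame of tray between 0.006 and 0.0145 m and x of tin_c in the frame of tray between -0.02 and 0.02 m) or (height (world z) of tin_b above 0.15 m and angle between tin_b's own z axis and vertical below 0.3 rad and contact force between tin_b and the fingers above 0.5 N and linear speed of tin_b below 0.05 m/s and horizontal distance between tin_b and tray below 0.22 m and z of tin_a in the frame of tray between 0.006 and 0.0145 m and x of tin_a in the frame of tray between -0.02 and 0.02 m and angle between each of tin_a, tin_c's own z axis and vertical below 0.1 rad and contact force between each of tin_a, tin_c and tray below 4.7 N and z of tin_c in the frame of tray between 0.006 and 0.0145 m and x of tin_c in the frame of tray between -0.02 and 0.02 m) or (height (world z) of tin_c above 0.15 m and angle between tin_c's own z axis and vertical below 0.3 rad and contact force between tin_c and the fingers above 0.5 N and linear speed of tin_c below 0.05 m/s and horizontal distance between tin_c and tray below 0.22 m and z of tin_a in the frame of tray between 0.006 and 0.0145 m and x of tin_a in the frame of tray between -0.02 and 0.02 m and angle between each of tin_a, tin_b's own z axis and vertical below 0.1 rad and contact force between each of tin_a, tin_b and tray below 4.7 N and z of tin_b in the frame of tray between 0.006 and 0.0145 m and x of tin_b in the frame of tray between -0.02 and 0.02 m))); the arm keeps its last pose, push and grip.
It fails at once if a bystander is moved by more than 40 mm (distance of any of pen, eraser, bell, mug, pencil_cup, remote from where it was at the start of the episode above 0.04 m).
It fails at once if a tin is tipped by more than 0.7 rad (angle between any of tin_a, tin_b, tin_c's own z axis and vertical above 0.7 rad).
It also fails if it takes over 64 s, if anything falls off the work surface, if the arm or the gripper's body presses on something with over 40 N, if the wrist force passes 120 N, or if a joint passes its speed limit or range.

## Robot

A 7-joint arm with a two-finger parallel gripper is mounted at the origin on the work surface. World frame = base frame: x ahead of the robot, y to its left, z up, the work surface at z = 0. Lengths are in m, angles in rad, forces in N, time in s.
With the tool pointing down it reaches from about 0.425 to 0.875 m from the base axis. Payload 4.7 kg.
Tool frame: the origin (TCP) lies at the very end of the fingers, on their centre line; the grasp point (between the pads) lies 19 mm behind it (r.grip_depth is the distance from the TCP to the grasp point, in m); z points along the fingers, y is the direction in which the jaws open and shut (so a half turn about z gives the same grasp; the last joint's range is limited). The gripper opens to 87 mm and grips with 3 to 60 N. Pads are 19 mm wide; open, the fingers measure 117 mm over their backs; the gripper's body (75 mm by 190 mm) begins 51 mm behind the grasp point.
Start: joints at [-1.104, 0.321, -0.07, 1.45, 0.023, 1.371, -0.057], TCP at [0.284, 0.585, 0.223] pointing down, gripper open.
Joint ranges: [-2.86, 2.86], [-0.3, 2.09], [-1.38, 1.24], [0.06, 2.45], [-1.56, 4.7], [0.09, 2.05], [-2.69, 2.69]. Speed limits (rad/s): [2.57, 2.57, 3.14, 3.14, 3.14, 3.14, 3.14].

## Interface

Orientations are given as a unit quaternion [x, y, z, w].
In Python, from cell import r gives the robot as it stands.
- The arm moves only by the tool apply_moves, never from a script. Its argument "series" is a list that holds one entry, the list of rows, each a list of 7 numbers: the shift along the tool's x, y, z in m, then the turn, a rotation vector about the tool's x, y, z in degrees, then the opening, from 0 (shut) to 1 (fully open). A call has 1 to 5 rows; each row shifts and turns the pose as measured when the row begins, along the tool's axes as they then stand; what a row does not reach is not made up. A row lasts 1/8 s, in which the tool goes at most 62.5 mm and 10.7 degrees, less where a joint would pass 70% of its speed; a pose out of reach is approached as far as the arm can. A call is refused whole if a number of a shift passes 0.0625 or a number of a turn 10.7, either way. A call with a gripper value outside its range is refused whole. The fingers move at their own pace and stop on an object; "newtons" is the grip in N (left out, the last holds). Time passes only in rows, so rows that do not move let the fingers close. It gives the time, the measured TCP pose, the force and the opening at its end, in the units of the state.
- r.get_obs(): the state, without advancing time (a new reading comes with each control period).
- r.camera(name): name is "scene" or "top"; returns the picture (400x640x3 uint8, blue, green, red); there is no depth.
- r.camera_params(name): a dict with "mtx" (3x3 intrinsics, pixels), "xyz" and "rotation" of the camera in the world. Camera axes: x right, y down, z forward; pixel columns grow to the right and rows downward; lengths in m; the calibration is good to about 2 mm. A picture is of the moment at which its call begins. camera_params takes no time and is no camera call.
- r.hand_in(): hands the job in, once; it reports no verdict.
Trained networks look in the newest picture that a camera, given by its name, has taken for a name from the list of things; names that differ only in an ending like _2 or _b are one class to them, and where a whole thing is asked for, a point or a joint stands for the part that bears it (a point fixed in the world has none). Each returns a list of dicts, best first, with "p" (0 to 1); they miss things now and then, are a little off and sometimes report something else, mostly with a low value. They report only what shows in the picture. A call takes as long as a camera call. They do not tell look-alikes from the thing itself.
- r.boxes_of(camera, label): "extent" ([centre column, centre row, width, height] in pixels, round what is visible of it).
The state is a dict: "time": time; "joint_positions": joint angles; "dq": joint speeds; "joint_torque": joint torques, N m; "ee_pos": TCP position; "eef_rot": TCP orientation; "force": force on the tool from outside, world axes, zero at the start; "moment": the same for the moment, N m; "grip_width": opening from 0.0 (shut) to 1.0 (fully open).
Only numpy, scipy, OpenCV 4.12 (cv2) and the standard library are available. Lean on these libraries where they do the work, as an engineer would, in place of code of your own. Each camera call takes 0.05 s, during which the arm holds its last target.

## Working session

There is one attempt and no reset: what is moved stays moved. The work goes in short steps, Python scripts to look and compute and a tool call to move; the robot and the scene stay as the last step left them, time stands still between calls to the robot, and variables do not carry over. Pictures are saved under pics/ and viewed, and the job is handed in when it is done.

Besides the shell and the picture viewer there is one more tool, called after ">>>" as name(argument=value, ...), one argument or row to a line, values as JSON. apply_moves: Moves the arm, as the interface text tells. Its arguments: {"type":"object","properties":{"series":{"type":"array","items":{"type":"array","items":{"type":"array","items":{"type":"number"}}}},"newtons":{"type":"number"}},"required":["series"]}

```bash
ls; mkdir -p pics
python3 - <<'E'
from cell import r
import cv2,json
o=r.get_obs(); print(o)
for c in("scene","top"):
    im=r.camera(c); cv2.imwrite(f"pics/{c}0.png",im); p=r.camera_params(c); print(c,p)
    for l in ["tin_a","tray","pen","eraser","bell"]:
        print(l,[(round(d['p'],2),[round(v) for v in d['extent']]) for d in r.boxes_of(c,l)])
print(r.get_obs()['time'])
E
```

```text
pics
{'time': 0.0, 'joint_positions': array([-1.10389273,  0.32180875, -0.07008285,  1.45169781,  0.02263123,
        1.3708094 , -0.05690673]), 'dq': array([-2.00629523e-05, -1.38871781e-03,  9.56385525e-04, -3.70519383e-04,
       -4.21137617e-04, -8.26042090e-04, -1.04130809e-04]), 'joint_torque': array([-8.55374419e-04, -4.91280127e+01, -4.04374329e-01, -3.12531495e+01,
       -6.39276300e-02,  4.36198991e-02,  1.83174243e-04]), 'ee_pos': array([0.28417523, 0.58395627, 0.22145933]), 'eef_rot': array([ 2.24458475e-01,  9.74483174e-01, -9.56127927e-04, -1.52626068e-04]), 'force': array([ 0.77136895, -0.22755484,  0.36865852]), 'moment': array([ 0.02888547,  0.01533432, -0.00622968]), 'grip_width': 1.0007605620232594}
scene {'mtx': array([[474.32462954,   0.        , 324.72835091],
       [  0.        , 474.32462954, 202.10427435],
       [  0.        ,   0.        ,   1.        ]]), 'xyz': array([ 1.32514511, -0.61999072,  1.2281105 ]), 'rotation': array([ 0.85586917,  0.39738641, -0.14076958, -0.29959294])}
tin_a [(0.95, [358, 238, 19, 30]), (0.84, [375, 177, 18, 33]), (0.72, [294
[... 203 characters left out ...]
15])]
top {'mtx': array([[397.17728102,   0.        , 322.9392089 ],
       [  0.        , 397.17728102, 197.76467194],
       [  0.        ,   0.        ,   1.        ]]), 'xyz': array([ 0.48969366, -0.02525173,  1.18362381]), 'rotation': array([ 0.7083904 , -0.70360063,  0.03150973, -0.04622055])}
tin_a [(0.96, [331, 144, 21, 21]), (0.69, [311, 202, 23, 25]), (0.68, [356, 218, 23, 19]), (0.63, [265, 194, 30, 20]), (0.63, [292, 143, 22, 28]), (0.48, [174, 249, 42, 33])]
tray []
pen [(0.52, [310, 248, 34, 3]), (0.5, [347, 178, 18, 15])]
eraser [(0.59, [283, 217, 13, 11])]
bell [(0.74, [356, 219, 22, 22]), (0.67, [346, 177, 17, 12]), (0.57, [174, 248, 40, 33]), (0.52, [478, 188, 44, 33])]
0.6
```

Run:
```python
import cv2
a=cv2.imread("pics/top0.png")[110:310,150:510]; cv2.imwrite("pics/top0c.png",cv2.resize(a,None,fx=2.2,fy=2.2,interpolation=cv2.INTER_CUBIC))
a=cv2.imread("pics/scene0.png")[130:290,240:440]; cv2.imwrite("pics/scene0c.png",cv2.resize(a,None,fx=3.7,fy=3.7,interpolation=cv2.INTER_CUBIC))
```

```text
(no output)
```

View pics/top0c.png

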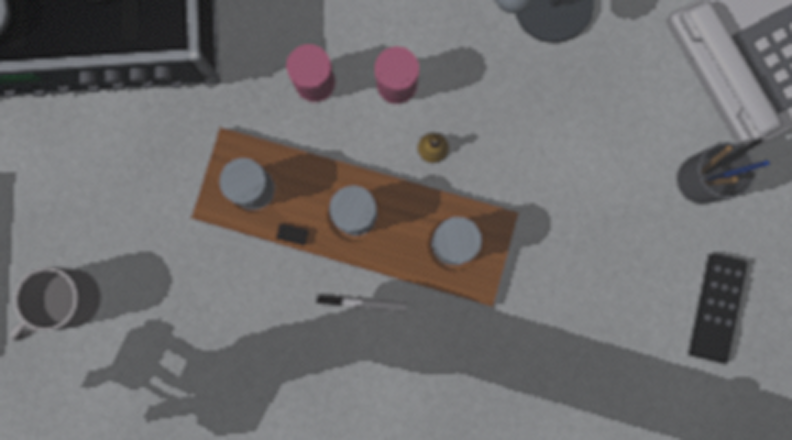

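View pics/scene0c.png

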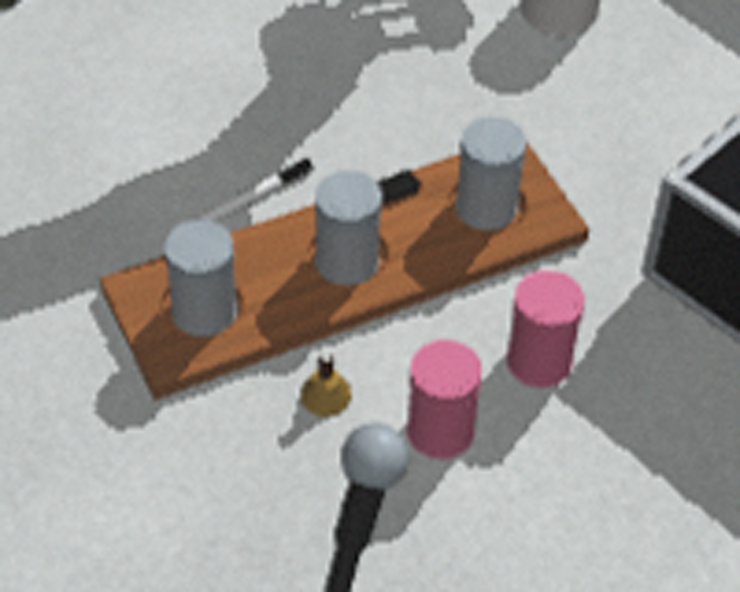

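View pics/top0.png

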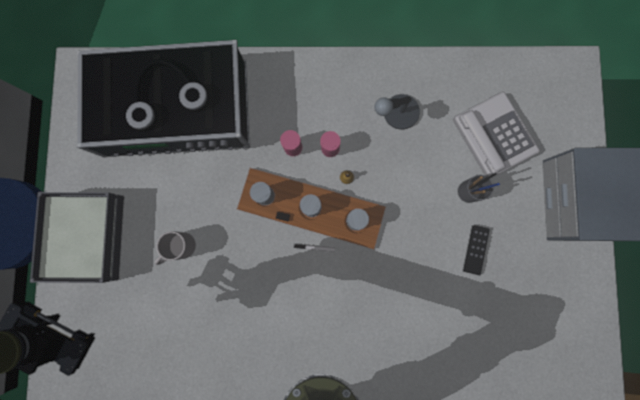

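The three grey tins stand in the wooden tray, at top pixels (260,192), (311,205) and (358,219). The two pink cylinders at (292,143) and (331,144), beyond the tray, are look-alikes and not meant. The eraser is at (283,216), the pen at (315,247) and the bell at (347,177). Next I measure tin and tray positions.

```bash
cat > h.py <<'E'
import numpy as np,cv2
from scipy.spatial.transform import Rotation as R
from cell import r
def ray(c,u,v):
    p=r.camera_params(c);K=p['mtx'];q=np.array(p['rotation'])
    M=R.from_quat(q).as_matrix()
    return np.array(p['xyz']),M@np.array([(u-K[0,2])/K[0,0],(v-K[1,2])/K[1,1],1])
def plane(c,u,v,z):
    o,d=ray(c,u,v);return o+d*(z-o[2])/d[2]
def proj(c,P):
    p=r.camera_params(c);M=R.from_quat(p['rotation']).as_matrix()
    q=M.T@(np.array(P)-p['xyz']);return (p['mtx']@(q/q[2]))[:2]
E
python3 - <<'E'
from h import *
im=cv2.imread("pics/top0.png")
hsv=cv2.cvtColor(im,cv2.COLOR_BGR2HSV)
w=((hsv[...,0]<18)&(hsv[...,1]>90)).astype(np.uint8)
w[:160]=0;w[260:]=0;w[:,:225]=0;w[:,400:]=0
w=cv2.morphologyEx(w,cv2.MORPH_OPEN,np.ones((3,3)))
n,l,s,c=cv2.connectedComponentsWithStats(w);print(s)
i=1+s[1:,4].argmax();pts=np.argwhere(l==i)[:,::-1].astype(np.float32)
W=np.array([plane("top",u,v,.018)[:2] for u,v in pts],np.float32)
rc=cv2.minAreaRect(W);print("tray",rc)
# tin tops
g=((hsv[...,1]<80)).astype(np.uint8)
for (u,v) in[(260,192),(311,205),(358,219)]:
    print(u,v,hsv[v,u],plane("top",u,v,.1))
np.set_printoptions(linewidth=250)
print(im[205,290:332]);
print(hsv[205,290:332,2])
for c in("top","scene"):
  big=cv2.imread(f"pics/{c}0.png");h=cv2.cvtColor(big,cv2.COLOR_BGR2HSV)
  for (u,v) in([(260,192),(311,205),(358,219)] if c=="top" else [(373,166),(334,182),(294,197)]):
    m=np.zeros(big.shape[:2],np.uint8);
    ref=h[v-2:v+3,u-2:u+3,2].mean()
    k=(abs(big.astype(int)-big[v-2:v+3,u-2:u+3].reshape(-1,3).mean(0)).max(2)<22).astype(np.uint8)
    n,l,s,ce=cv2.connectedComponentsWithStats(k,connectivity=4);j=l[v,u]
    cc=ce[j];print(c,s[j],cc,plane(c,*cc,.1))
E
```

```text
[[     0      0    640    400 251492]
 [   238    169    146     79   4508]]Traceback (most recent call last):
  File "<stdin>", line 9, in <module>
  File "h.py", line 9, in plane
    o,d=ray(c,u,v);return o+d*(z-o[2])/d[2]
        ~~~^^^^^^^
  File "h.py", line 5, in ray
    p=r.camera_params(c);K=p['mtx'];q=np.array(p['rotation'])
ValueError: time passes only in moves, steps and waits
```

```bash
python3 - <<'E'
s=open('h.py').read().replace("def ray","PP={c:r.camera_params(c) for c in('top','scene')}\ndef ray").replace("p=r.camera_params(c)","p=PP[c]")
open('h.py','w').write(s)
E
python3 - <<'E'
from h import *
im=cv2.imread("pics/top0.png")
hsv=cv2.cvtColor(im,cv2.COLOR_BGR2HSV)
w=((hsv[...,0]<18)&(hsv[...,1]>90)).astype(np.uint8)
w[:160]=0;w[260:]=0;w[:,:225]=0;w[:,400:]=0
w=cv2.morphologyEx(w,cv2.MORPH_OPEN,np.ones((3,3)))
n,l,s,c=cv2.connectedComponentsWithStats(w)
i=1+s[1:,4].argmax();pts=np.argwhere(l==i)[:,::-1].astype(np.float32)
W=np.array([plane("top",u,v,.018)[:2] for u,v in pts],np.float32)
rc=cv2.minAreaRect(W);print("tray",rc)
for c in("top","scene"):
  big=cv2.imread(f"pics/{c}0.png")
  for (u,v) in([(260,192),(311,205),(358,219)] if c=="top" else [(373,166),(334,182),(294,197)]):
    k=(abs(big.astype(int)-big[v-2:v+3,u-2:u+3].reshape(-1,3).mean(0)).max(2)<22).astype(np.uint8)
    n,l,s,ce=cv2.connectedComponentsWithStats(k,connectivity=4);j=l[v,u]
    cc=ce[j];print(c,s[j],cc,plane(c,*cc,.1))
E
```

```text
tray ((0.5890529155731201, 0.035352811217308044), (0.4164721369743347, 0.1268942505121231), 74.23713684082031)
top [250 182  20  20 316] [259.64240506 191.74050633] [0.62503299 0.17261595 0.1       ]
top [300 195  20  20 315] [309.73650794 204.40634921] [0.59076986 0.03387242 0.1       ]
top [347 209  21  21 331] [357.42296073 218.80664653] [ 0.55214968 -0.0966273   0.1       ]
scene [364 161  18  13 167] [372.94011976 167.16167665] [0.62314488 0.1716009  0.1       ]
scene [325 176  18  13 184] [333.69021739 181.86956522] [0.58881879 0.03348851 0.1       ]
scene [285 189  18  14 189] [293.28042328 195.77248677] [ 0.5513495  -0.09854811  0.1       ]
```

```bash
cat >> h.py <<'E'
def plan(target,ydeg=-15.8,g=1,step=.055,rstep=10):
    o=r.get_obs();p=np.array(o['ee_pos']);M=R.from_quat(o['eef_rot'])
    y=np.array([np.cos(np.radians(ydeg)),np.sin(np.radians(ydeg)),0]);z=np.array([0,0,-1.]);x=np.cross(y,z)
    T=R.from_matrix(np.c_[x,y,z]);t=np.array(target,float)
    rows=[]
    for _ in range(30):
        d=M.inv().apply(t-p);w=(M.inv()*T).as_rotvec(degrees=True)
        if np.linalg.norm(d)<.0008 and np.linalg.norm(w)<.3:break
        d*=min(1,step/np.linalg.norm(d));w*=min(1,rstep/max(1e-9,np.linalg.norm(w)))
        d=d.round(4);w=w.round(1);rows.append([*d.tolist(),*w.tolist(),g])
        p=p+M.apply(d);M=M*R.from_rotvec(w,degrees=True)
    print("t",o['time'],"pos",np.round(o['ee_pos'],4),"F",np.round(o['force'],2),"w",round(o['grip_width'],3))
    for i in range(0,len(rows),5):print(rows[i:i+5])
E
python3 - <<'E'
from h import *
plan([.624,.172,.24])
E
```

```text
t 0.6 pos [0.2844 0.5845 0.2226] F [ 0.33  0.17 -0.45] w 1.0
[[-0.05, -0.0229, -0.0018, 0.0, -0.0, 10.0, 1], [-0.0532, -0.0138, -0.0018, 0.0, -0.0, 10.0, 1], [-0.0548, -0.0044, -0.0018, 0.0, -0.0, 10.0, 1], [-0.0547, 0.0052, -0.0018, 0.0, -0.0, 10.0, 1], [-0.053, 0.0146, -0.0018, 0.0, -0.0, 10.0, 1]]
[[-0.0497, 0.0236, -0.0018, 0.0, -0.0, 10.0, 1], [-0.0448, 0.0318, -0.0018, 0.0, -0.0, 10.0, 1], [-0.0386, 0.0391, -0.0018, 0.0, -0.0, 9.9, 1], [-0.0313, 0.0452, -0.0017, 0.0, -0.0, -0.0, 1], [-0.0225, 0.0326, -0.0013, 0.0, -0.0, -0.0, 1]]
```

>>> apply_moves(
  series=[
    [[-0.05,-0.023,-0.004,0,0,10,1],[-0.053,-0.014,-0.004,0,0,10,1],[-0.055,-0.004,-0.004,0,0,10,1],[-0.055,0.005,-0.004,0,0,10,1],[-0.053,0.015,-0.002,0,0,10,1]],
  ],
  newtons=45,
)

```text
time: 1.23
ee_pos: [0.4578, 0.3703, 0.2403]
eef_rot: [0.621, 0.784, 0.001, -0.002]
force: [0.2, 0.8, -0.6]
grip_width: 1.001
```

Run:
```python
from h import *
plan([.624,.172,.24])
```

```text
t 1.225 pos [0.4578 0.3703 0.2403] F [ 0.19  0.77 -0.61] w 1.001
[[-0.0491, 0.0248, -0.0001, -0.0, -0.1, 10.0, 1], [-0.044, 0.0329, -0.0001, -0.0, -0.0, 10.0, 1], [-0.0377, 0.0401, -0.0001, -0.1, -0.1, 9.0, 1], [-0.0309, 0.0455, 0.0001, 0.0, 0.0, -0.0, 1], [-0.0218, 0.0321, 0.0001, 0.0, 0.0, -0.0, 1]]
```

>>> apply_moves(
  series=[
    [[-0.049,0.025,0,0,0,10,1],[-0.044,0.033,0,0,0,10,1],[-0.038,0.04,0,0,0,9,1],[-0.031,0.045,0,0,0,0,1],[-0.022,0.032,0,0,0,0,1]],
  ],
)

```text
time: 1.85
ee_pos: [0.6272, 0.1617, 0.2413]
eef_rot: [0.804, 0.595, 0.002, -0.001]
force: [0.7, -0.3, 0.1]
grip_width: 1.006
```

Run:
```python
from h import *
plan([.624,.172,.14])
print(r.get_obs()['eef_rot'])
```

```text
t 1.85 pos [0.6272 0.1617 0.2413] F [ 0.74 -0.34  0.08] w 1.006
[[0.0045, -0.0033, 0.0547, 0.0, -0.3, -1.2, 1], [0.0042, -0.0027, 0.0466, 0.0, -0.0, 0.0, 1]]
[ 0.80381952  0.59486652  0.00246722 -0.0013811 ]
```

>>> apply_moves(
  series=[
    [[0.008,-0.006,0.04,0,-0.3,-1.2,1],[0,0,0.04,0,0,0,1],[0,0,0,0,0,0,1]],
  ],
)

```text
time: 2.22
ee_pos: [0.6273, 0.1652, 0.1606]
eef_rot: [0.8, 0.6, 0.001, 0.002]
force: [-0.4, -0.5, 0.2]
grip_width: 0.995
```

Run:
```python
from h import *
plan([.624,.172,.14])
im=r.camera("scene");cv2.imwrite("pics/s1.png",im)
cv2.imwrite("pics/s1c.png",cv2.resize(im[110:260,270:450],None,fx=4,fy=4,interpolation=cv2.INTER_CUBIC))
```

```text
t 2.225 pos [0.6273 0.1652 0.1606] F [-0.37 -0.49  0.24] w 0.995
[[0.0056, -0.0052, 0.0206, 0.3, 0.0, -0.5, 1]]
```

View pics/s1c.png

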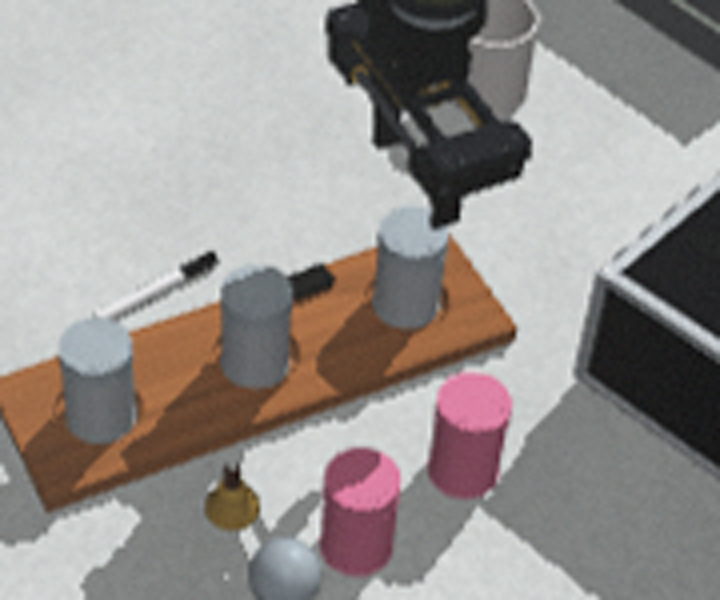

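The gripper sits over the left tin (crop ~410,230) with its jaws across the tray, clear of the eraser and the bell.

>>> apply_moves(
  series=[
    [[0.006,-0.005,0.01,0,0,-0.5,1],[0,0,0,0,0,0,1],[0,0,0,0,0,0,1]],
  ],
)

```text
time: 2.65
ee_pos: [0.6276, 0.1758, 0.1573]
eef_rot: [0.797, 0.604, 0.007, 0.003]
force: [-0.2, -0.1, 0.4]
grip_width: 0.998
```

Run:
```python
from h import *
plan([.624,.172,.051])
```

```text
t 2.65 pos [0.6276 0.1758 0.1573] F [-0.2  -0.12  0.36] w 0.998
[[-0.0028, -0.002, 0.0549, 0.8, -0.4, 0.2, 1], [-0.0023, -0.0011, 0.0514, -0.0, -0.0, -0.0, 1]]
```

Run:
```python
from h import *
for i in range(5):
    o=r.get_obs();print(o['time'],o['ee_pos'].round(4),o['eef_rot'].round(4),o['force'].round(2),o['joint_positions'].round(4))
    r.camera("top")
```

```text
2.65 [0.6276 0.1758 0.1573] [0.7966 0.6045 0.0068 0.0031] [-0.2  -0.12  0.36] [-0.6049  0.3594  0.3676  1.5591 -0.1337  1.2331 -0.4888]
2.7 [0.6274 0.1761 0.1572] [0.7965 0.6046 0.0067 0.0029] [-0.07  0.35 -0.06] [-0.605   0.3595  0.3673  1.5592 -0.1339  1.2331 -0.4888]
2.75 [0.6273 0.1759 0.1569] [0.7966 0.6045 0.0065 0.0029] [ 0.3   0.05 -0.33] [-0.6048  0.3597  0.3674  1.5595 -0.1339  1.2331 -0.4888]
2.8 [0.6272 0.1756 0.1567] [0.7967 0.6044 0.0063 0.0029] [ 0.19 -0.8  -0.22] [-0.6047  0.3599  0.3675  1.5598 -0.1339  1.233  -0.4887]
2.85 [0.6272 0.1754 0.1565] [0.7967 0.6043 0.0061 0.0029] [-0.3  -0.13  0.4 ] [-0.6046  0.36    0.3677  1.5601 -0.1338  1.233  -0.4888]
```

>>> apply_moves(
  series=[
    [[-0.004,-0.002,0.02,0.8,-0.4,0.2,1],[0,0,0.015,0,0,0,1],[0,0,0,0,0,0,1]],
  ],
)

```text
time: 3.28
ee_pos: [0.6234, 0.1712, 0.1176]
eef_rot: [0.798, 0.603, -0.003, -0.001]
force: [0.2, 0.1, -1.2]
grip_width: 1.003
```

Run:
```python
from h import *
plan([.624,.172,.051],step=.025)
```

```text
t 3.275 pos [0.6234 0.1712 0.1176] F [ 0.21  0.1  -1.22] w 1.003
[[0.0004, 0.0003, 0.025, -0.3, 0.2, -0.1, 1], [0.0003, 0.0001, 0.025, 0.0, -0.0, 0.0, 1], [0.0003, 0.0001, 0.0166, 0.0, -0.0, 0.0, 1]]
```

>>> apply_moves(
  series=[
    [[0,0,0.022,-0.3,0.2,-0.1,1],[0,0,0.02,0,0,0,1],[0,0,0.012,0,0,0,1],[0,0,0,0,0,0,1]],
  ],
)

```text
time: 3.78
ee_pos: [0.6236, 0.1712, 0.0612]
eef_rot: [0.798, 0.603, 0.0, 0.0]
force: [0.9, -0.1, -0.2]
grip_width: 1.005
```

Run:
```python
from h import *
plan([.624,.172,.051],step=.025)
```

```text
t 3.775 pos [0.6236 0.1712 0.0612] F [ 0.88 -0.13 -0.19] w 1.005
[[0.0009, 0.0001, 0.0102, 0.0, -0.0, -0.0, 1]]
```

>>> apply_moves(
  series=[
    [[0,0,0.009,0,0,0,1],[0,0,0,0,0,0,0.72],[0,0,0,0,0,0,0.66],[0,0,0,0,0,0,0.5],[0,0,0,0,0,0,0.5]],
  ],
  newtons=15,
)

```text
time: 4.4
ee_pos: [0.6258, 0.1716, 0.0541]
eef_rot: [0.798, 0.603, 0.003, 0.001]
force: [0.8, -0.1, -3.1]
grip_width: 0.641
```

>>> apply_moves(
  series=[
    [[0,0,0,0,0,0,0],[0,0,0,0,0,0,0],[0,0,0,0,0,0,0],[0,0,0,0,0,0,0]],
  ],
  newtons=45,
)

```text
time: 4.9
ee_pos: [0.6257, 0.1716, 0.054]
eef_rot: [0.798, 0.603, 0.003, 0.001]
force: [-0.2, -0.1, -1.4]
grip_width: 0.641
```

Run:
```python
from h import *
plan([.624,.172,.11],step=.025,g=0)
print(r.get_obs()['moment'])
```

```text
t 4.9 pos [0.6257 0.1716 0.054 ] F [-0.24 -0.05 -1.41] w 0.641
[[0.0, -0.0007, -0.025, 0.3, -0.2, -0.0, 0], [-0.0, -0.0008, -0.025, -0.0, 0.0, -0.0, 0], [-0.0, -0.0002, -0.006, -0.0, 0.0, -0.0, 0]]
[-0.07494636  0.01717482 -0.02054563]
```

>>> apply_moves(
  series=[
    [[0,0,-0.012,0,0,0,0],[0,0,-0.018,0,0,0,0],[0,0,-0.018,0,0,0,0],[0,0,-0.01,0,0,0,0],[0,0,0,0,0,0,0]],
  ],
)

```text
time: 5.52
ee_pos: [0.6252, 0.1715, 0.1167]
eef_rot: [0.798, 0.603, 0.003, 0.001]
force: [-0.8, 0.4, -3.5]
grip_width: 0.639
```

>>> apply_moves(
  series=[
    [[0,0,0,0,0,0,0],[0,0,0,0,0,0,0]],
  ],
)

```text
time: 5.78
ee_pos: [0.6246, 0.1714, 0.1159]
eef_rot: [0.798, 0.603, 0.002, 0.0]
force: [-0.6, 0.1, -2.8]
grip_width: 0.635
```

```bash
cat >> h.py <<'E'
def weigh(name,n=10):
    F=[]
    for i in range(n):
        im=r.camera("scene");o=r.get_obs();F.append([*o['force'],*o['moment']])
    F=np.array(F);print("F",F[:,:3].mean(0).round(2),"sd",F[:,:3].std(0).round(2),"M",F[:,3:].mean(0).round(2),"z",o['ee_pos'].round(4),o['grip_width'],o['time'])
    cv2.imwrite(f"pics/{name}.png",cv2.resize(im[110:260,270:450],None,fx=4,fy=4,interpolation=cv2.INTER_CUBIC))
E
python3 -c "
from h import *
weigh('liftA')"
```

```text
F [-0.21 -0.12 -2.72] sd [0.46 0.28 0.47] M [-0.1   0.09  0.  ] z [0.6249 0.1715 0.1164] 0.6344410514217733 6.275
```

View pics/liftA.png

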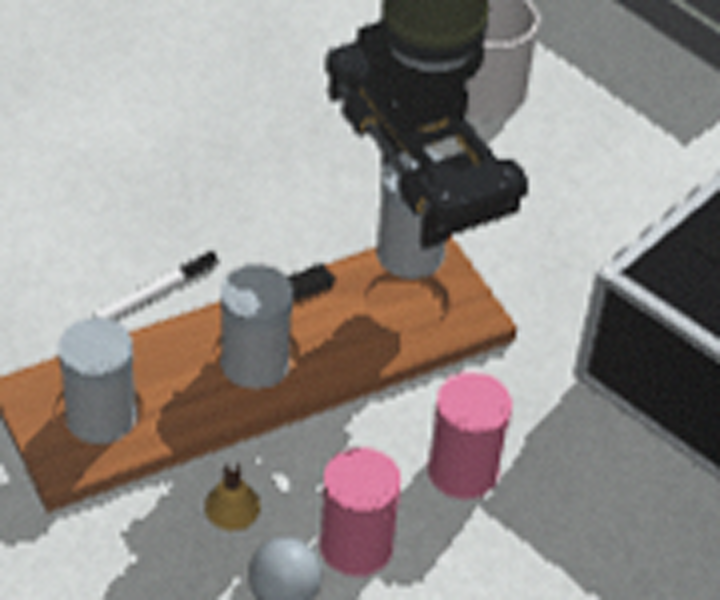

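The left tin is up, above its empty recess (crop ~405,290), and weighs about 2.7 N. I'm setting it back.

>>> apply_moves(
  series=[
    [[0,0,0.018,0,0,0,0],[0,0,0.018,0,0,0,0],[0,0,0.012,0,0,0,0],[0,0,0.006,0,0,0,0],[0,0,0,0,0,0,0]],
  ],
)

```text
time: 6.9
ee_pos: [0.6238, 0.1713, 0.0566]
eef_rot: [0.798, 0.603, 0.001, 0.0]
force: [0.1, 0.2, -2.6]
grip_width: 0.635
```

>>> apply_moves(
  series=[
    [[0,0,0.002,0,0,0,0],[0,0,0.002,0,0,0,0],[0,0,0,0,0,0,0]],
  ],
)

```text
time: 7.28
ee_pos: [0.6249, 0.1716, 0.0544]
eef_rot: [0.798, 0.603, 0.002, 0.0]
force: [0.8, -0.7, -3.0]
grip_width: 0.636
```

>>> apply_moves(
  series=[
    [[0,0,0.002,0,0,0,0],[0,0,0.001,0,0,0,0],[0,0,0,0,0,0,0]],
  ],
)

```text
time: 7.65
ee_pos: [0.6255, 0.1717, 0.054]
eef_rot: [0.798, 0.603, 0.003, 0.0]
force: [-0.1, 0.5, -1.9]
grip_width: 0.636
```

>>> apply_moves(
  series=[
    [[0,0,0,0,0,0,0.68],[0,0,0,0,0,0,0.75],[0,0,0,0,0,0,1],[0,0,0,0,0,0,1]],
  ],
)

```text
time: 8.15
ee_pos: [0.627, 0.1722, 0.0543]
eef_rot: [0.798, 0.603, 0.004, 0.001]
force: [0.4, 0.7, 0.2]
grip_width: 0.895
```

>>> apply_moves(
  series=[
    [[0,0,-0.02,0,0,0,1],[0,0,-0.04,0,0,0,1],[0,0,-0.03,0,0,0,1]],
  ],
)

```text
time: 8.52
ee_pos: [0.625, 0.1714, 0.1467]
eef_rot: [0.798, 0.603, 0.002, 0.001]
force: [0.2, 0.1, -0.3]
grip_width: 0.998
```

Run:
```python
from h import *
plan([.591,.034,.16],step=.04)
weigh('relA',4)
```

```text
t 8.525 pos [0.625  0.1714 0.1467] F [ 0.2   0.13 -0.26] w 0.998
[[-0.0398, 0.0013, -0.0039, 0.2, -0.2, -0.0, 1], [-0.0398, 0.0014, -0.0037, 0.0, 0.0, -0.0, 1], [-0.0398, 0.0013, -0.0037, 0.0, 0.0, -0.0, 1], [-0.022, 0.0008, -0.0021, 0.0, 0.0, -0.0, 1]]
F [ 0.53 -0.12  0.84] sd [0.89 0.5  1.27] M [-0.06  0.02  0.  ] z [0.6248 0.1715 0.145 ] 1.0026150419989934 8.725
```

View pics/relA.png

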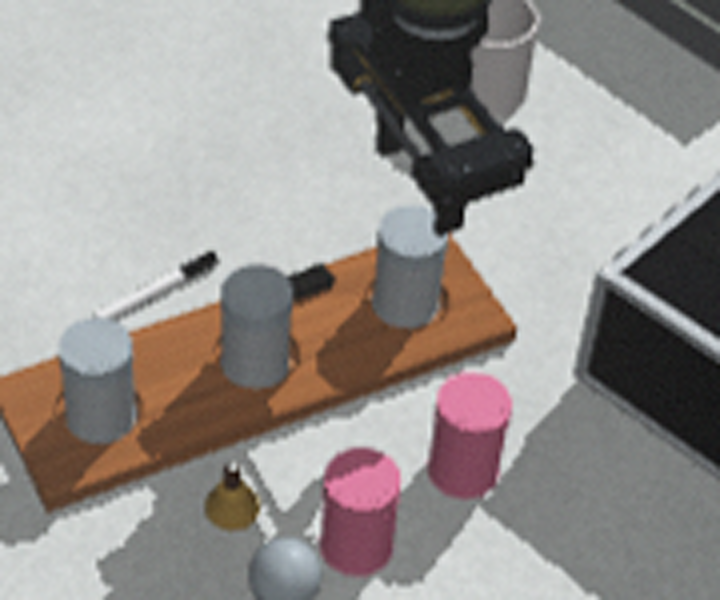

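The left tin stands upright in its recess again (crop ~410,270). On to the middle tin.

>>> apply_moves(
  series=[
    [[-0.04,0.001,-0.004,0,0,0,1],[-0.04,0.001,-0.004,0,0,0,1],[-0.04,0.001,0,0,0,0,1],[-0.015,0.001,0,0,0,0,1],[0,0,0,0,0,0,1]],
  ],
)

```text
time: 9.35
ee_pos: [0.5878, 0.039, 0.1478]
eef_rot: [0.797, 0.604, -0.001, -0.002]
force: [0.3, 0.6, -0.3]
grip_width: 1.0
```

Run:
```python
from h import *
plan([.591,.034,.11],step=.03)
```

```text
t 9.35 pos [0.5878 0.039  0.1478] F [ 0.32  0.6  -0.31] w 1.0
[[-0.0031, 0.0036, 0.0296, -0.2, -0.0, 0.2, 1], [-0.0009, 0.0009, 0.0081, -0.0, -0.0, -0.0, 1]]
```

>>> apply_moves(
  series=[
    [[-0.004,0.004,0.022,-0.2,0,0.2,1],[0,0,0.012,0,0,0,1],[0,0,0,0,0,0,1]],
  ],
)

```text
time: 9.72
ee_pos: [0.5912, 0.0404, 0.1121]
eef_rot: [0.796, 0.606, 0.001, -0.001]
force: [0.2, -0.3, -0.1]
grip_width: 0.997
```

Run:
```python
from h import *
plan([.591,.034,.051],step=.025)
```

```text
t 9.725 pos [0.5912 0.0404 0.1121] F [ 0.17 -0.27 -0.13] w 0.997
[[-0.0026, 0.0006, 0.0249, -0.1, -0.1, 0.3, 1], [-0.0026, 0.0007, 0.0249, 0.0, -0.0, 0.0, 1], [-0.0012, 0.0002, 0.0113, 0.0, -0.0, 0.0, 1]]
```

>>> apply_moves(
  series=[
    [[-0.007,0,0.01,0,0,0.3,1],[0,0,0.01,0,0,0,1],[0,0,0,0,0,0,1]],
  ],
)

```text
time: 10.1
ee_pos: [0.5898, 0.035, 0.0914]
eef_rot: [0.797, 0.604, 0.001, -0.001]
force: [-1.0, 0.8, -0.7]
grip_width: 0.998
```

Run:
```python
from h import *
plan([.591,.034,.051],step=.025)
```

```text
t 10.1 pos [0.5898 0.035  0.0914] F [-1.03  0.77 -0.7 ] w 0.998
[[-0.0005, 0.0009, 0.025, -0.1, -0.2, 0.1, 1], [-0.0002, 0.0005, 0.0154, 0.0, 0.0, 0.0, 1]]
```

>>> apply_moves(
  series=[
    [[-0.001,0.001,0.02,0,-0.2,0.1,1],[0,0,0.014,0,0,0,1],[0,0,0.004,0,0,0,1],[0,0,0,0,0,0,1]],
  ],
)

```text
time: 10.6
ee_pos: [0.5903, 0.0337, 0.0503]
eef_rot: [0.797, 0.603, -0.001, -0.0]
force: [0.6, 0.4, 1.4]
grip_width: 0.998
```

>>> apply_moves(
  series=[
    [[0,0,0,0,0,0,0.72],[0,0,0,0,0,0,0.66],[0,0,0,0,0,0,0.5],[0,0,0,0,0,0,0.5]],
  ],
  newtons=15,
)

```text
time: 11.1
ee_pos: [0.5922, 0.0336, 0.0519]
eef_rot: [0.797, 0.603, 0.001, 0.001]
force: [1.0, -0.6, -3.2]
grip_width: 0.652
```

>>> apply_moves(
  series=[
    [[0,0,0,0,0,0,0],[0,0,0,0,0,0,0],[0,0,0,0,0,0,0]],
  ],
  newtons=45,
)

```text
time: 11.48
ee_pos: [0.5922, 0.0336, 0.0519]
eef_rot: [0.797, 0.603, 0.001, 0.001]
force: [0.6, 0.7, -0.4]
grip_width: 0.642
```

>>> apply_moves(
  series=[
    [[0,0,-0.012,0,0,0,0],[0,0,-0.018,0,0,0,0],[0,0,-0.018,0,0,0,0],[0,0,-0.01,0,0,0,0],[0,0,0,0,0,0,0]],
  ],
)

```text
time: 12.1
ee_pos: [0.589, 0.0336, 0.1115]
eef_rot: [0.798, 0.603, -0.002, -0.001]
force: [-0.1, -0.5, -7.9]
grip_width: 0.644
```

>>> apply_moves(
  series=[
    [[0,0,0,0,0,0,0],[0,0,0,0,0,0,0]],
  ],
)

```text
time: 12.35
ee_pos: [0.5883, 0.0335, 0.1107]
eef_rot: [0.797, 0.603, -0.002, -0.001]
force: [0.4, -0.1, -8.2]
grip_width: 0.642
```

```bash
python3 -c "
from h import *
weigh('liftB')"
```

```text
F [ 0.21 -0.26 -7.46] sd [0.26 0.44 0.42] M [-0.07  0.07  0.  ] z [0.5887 0.0336 0.1112] 0.6416432981571376 12.85
```

View pics/liftB.png

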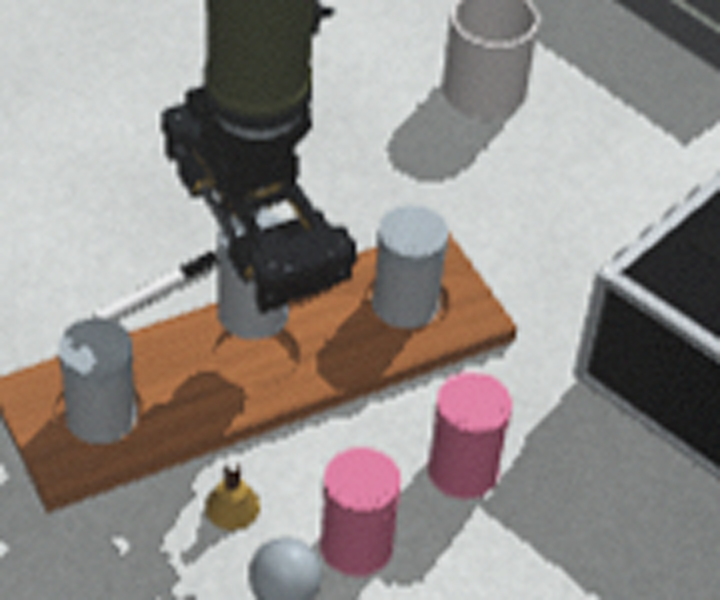

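The middle tin is up (crop ~250,290) and weighs about 7.5 N (0.76 kg), so it is almost surely the heaviest. The right one still has to be hefted, so I'm setting this one back.

>>> apply_moves(
  series=[
    [[0,0,0.018,0,0,0,0],[0,0,0.018,0,0,0,0],[0,0,0.012,0,0,0,0],[0,0,0.006,0,0,0,0],[0,0,0,0,0,0,0]],
  ],
)

```text
time: 13.48
ee_pos: [0.5875, 0.0334, 0.052]
eef_rot: [0.797, 0.603, -0.003, -0.002]
force: [0.3, -0.4, -7.3]
grip_width: 0.642
```

>>> apply_moves(
  series=[
    [[0,0,0.002,0,0,0,0],[0,0,0.002,0,0,0,0],[0,0,0,0,0,0,0]],
  ],
)

```text
time: 13.85
ee_pos: [0.5883, 0.0335, 0.0526]
eef_rot: [0.798, 0.603, -0.002, -0.002]
force: [0.9, 0.1, -7.3]
grip_width: 0.643
```

>>> apply_moves(
  series=[
    [[0,0,0.002,0,0,0,0],[0,0,0.002,0,0,0,0],[0,0,0,0,0,0,0]],
  ],
)

```text
time: 14.22
ee_pos: [0.5893, 0.0336, 0.0519]
eef_rot: [0.798, 0.603, -0.001, -0.002]
force: [-0.3, -1.5, -7.8]
grip_width: 0.642
```

```bash
python3 -c "
from h import *
weigh('downB',3)"
```

```text
F [-0.62  0.15 -3.21] sd [0.63 0.53 0.74] M [-0.08  0.08  0.01] z [0.5893 0.0337 0.0517] 0.6435889827187053 14.375
```

View pics/downB.png

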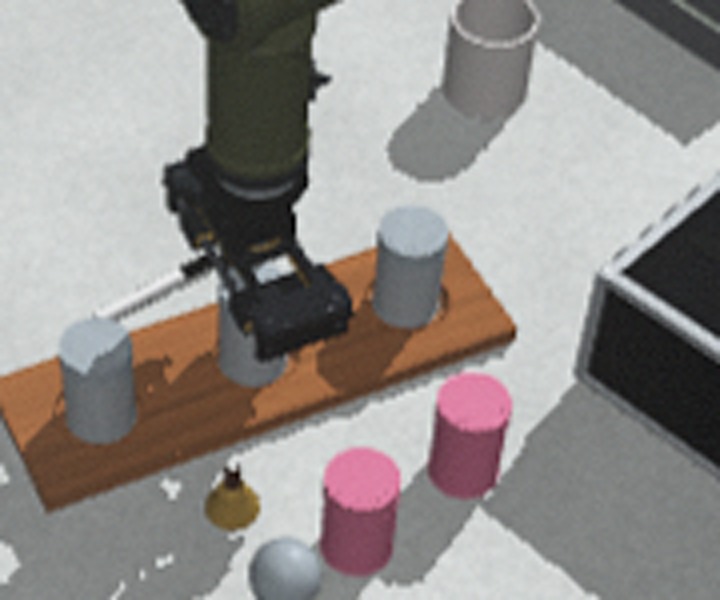

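It is touching down: the load has dropped to 3 N at the pick height. Releasing.

>>> apply_moves(
  series=[
    [[0,0,0.001,0,0,0,0],[0,0,0,0,0,0,0.68],[0,0,0,0,0,0,0.75],[0,0,0,0,0,0,1],[0,0,0,0,0,0,1]],
  ],
)

```text
time: 15.0
ee_pos: [0.5923, 0.0339, 0.0533]
eef_rot: [0.797, 0.603, 0.002, -0.001]
force: [-0.1, -0.2, 0.4]
grip_width: 0.892
```

>>> apply_moves(
  series=[
    [[0,0,-0.02,0,0,0,1],[0,0,-0.04,0,0,0,1],[0,0,-0.03,0,0,0,1]],
  ],
)

```text
time: 15.38
ee_pos: [0.591, 0.0334, 0.1459]
eef_rot: [0.798, 0.603, -0.0, -0.001]
force: [0.4, 0.4, 0.6]
grip_width: 0.997
```

Run:
```python
from h import *
weigh('relB',2)
plan([.552,-.0975,.15],step=.04)
```

```text
F [ 1.24 -0.06  1.75] sd [1.01 0.18 1.37] M [-0.08 -0.07 -0.  ] z [0.5933 0.0335 0.1485] 1.0031168801516273 15.475
t 15.475 pos [0.5933 0.0335 0.1485] F [0.23 0.12 0.38] w 1.003
[[-0.04, -0.0012, -0.0006, 0.2, -0.2, -0.0, 1], [-0.04, -0.0012, -0.0005, 0.0, -0.0, -0.0, 1], [-0.04, -0.0012, -0.0005, 0.0, -0.0, -0.0, 1], [-0.0173, -0.0005, -0.0002, 0.0, -0.0, -0.0, 1]]
```

View pics/relB.png

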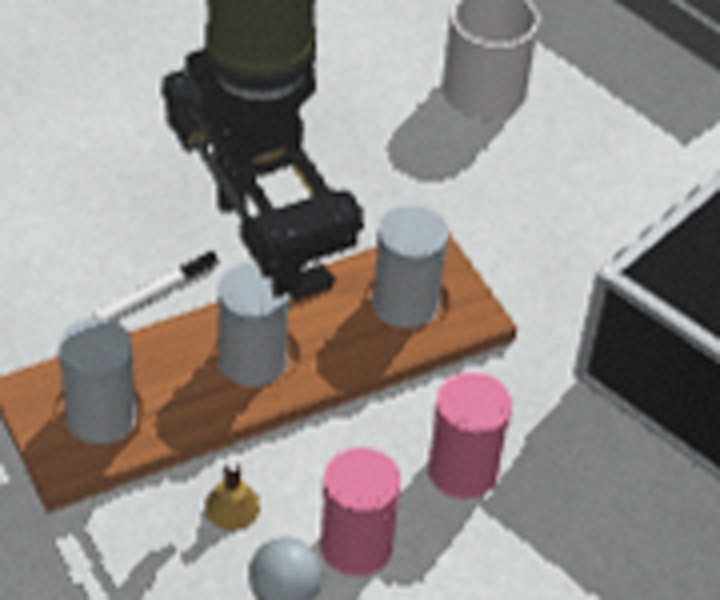

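The middle tin is upright in its recess (crop ~252,325). On to the right tin.

>>> apply_moves(
  series=[
    [[-0.04,-0.001,0,0,0,0,1],[-0.04,-0.001,0,0,0,0,1],[-0.04,-0.001,0,0,0,0,1],[-0.014,-0.001,0,0,0,0,1],[0,0,0,0,0,0,1]],
  ],
)

```text
time: 16.1
ee_pos: [0.5533, -0.0958, 0.1507]
eef_rot: [0.797, 0.604, 0.005, 0.001]
force: [-0.1, 0.1, -0.0]
grip_width: 0.999
```

Run:
```python
from h import *
plan([.552,-.0975,.11],step=.04)
```

```text
t 16.1 pos [ 0.5533 -0.0958  0.1507] F [-0.09  0.13 -0.02] w 0.999
[[-0.0022, -0.0011, 0.0399, 0.5, -0.4, 0.2, 1], [-0.0001, -0.0, 0.0008, -0.0, -0.0, -0.0, 1]]
```

>>> apply_moves(
  series=[
    [[-0.002,-0.001,0.022,0.5,-0.4,0.2,1],[0,0,0.012,0,0,0,1],[0,0,0,0,0,0,1]],
  ],
)

```text
time: 16.48
ee_pos: [0.5524, -0.0926, 0.113]
eef_rot: [0.796, 0.605, -0.001, -0.002]
force: [-0.6, -1.4, -0.1]
grip_width: 0.999
```

Run:
```python
from h import *
plan([.552,-.0975,.051],step=.025)
```

```text
t 16.475 pos [ 0.5524 -0.0926  0.113 ] F [-0.59 -1.38 -0.15] w 0.999
[[-0.0019, 0.0005, 0.0249, -0.2, -0.0, 0.3, 1], [-0.002, 0.0004, 0.0249, -0.0, -0.0, -0.0, 1], [-0.0009, 0.0002, 0.0122, -0.0, -0.0, -0.0, 1]]
```

>>> apply_moves(
  series=[
    [[-0.005,0.001,0.012,-0.2,0,0.3,1],[0,0,0.012,0,0,0,1],[0,0,0,0,0,0,1]],
  ],
)

```text
time: 16.85
ee_pos: [0.5519, -0.0971, 0.0867]
eef_rot: [0.797, 0.604, -0.0, -0.001]
force: [1.0, 0.4, 0.7]
grip_width: 0.999
```

Run:
```python
from h import *
plan([.552,-.0975,.051],step=.025)
```

```text
t 16.85 pos [ 0.5519 -0.0971  0.0867] F [0.97 0.35 0.65] w 0.999
[[-0.0002, 0.0002, 0.025, -0.1, -0.0, 0.0, 1], [-0.0002, -0.0, 0.0107, 0.0, -0.0, 0.0, 1]]
```

>>> apply_moves(
  series=[
    [[0,0,0.02,0,0,0,1],[0,0,0.012,0,0,0,1],[0,0,0.002,0,0,0,1],[0,0,0,0,0,0,1]],
  ],
)

```text
time: 17.35
ee_pos: [0.5534, -0.0975, 0.0531]
eef_rot: [0.797, 0.603, 0.001, 0.0]
force: [0.3, 0.1, -0.6]
grip_width: 0.999
```

>>> apply_moves(
  series=[
    [[0,0,0,0,0,0,0.72],[0,0,0,0,0,0,0.66],[0,0,0,0,0,0,0.5],[0,0,0,0,0,0,0.5]],
  ],
  newtons=15,
)

```text
time: 17.85
ee_pos: [0.5545, -0.0976, 0.0548]
eef_rot: [0.797, 0.603, 0.002, 0.001]
force: [0.7, 0.5, -0.8]
grip_width: 0.645
```

>>> apply_moves(
  series=[
    [[0,0,0,0,0,0,0],[0,0,0,0,0,0,0],[0,0,0,0,0,0,0]],
  ],
  newtons=45,
)

```text
time: 18.23
ee_pos: [0.5545, -0.0976, 0.0548]
eef_rot: [0.797, 0.603, 0.002, 0.001]
force: [-0.4, 0.6, 1.5]
grip_width: 0.634
```

>>> apply_moves(
  series=[
    [[0,0,-0.012,0,0,0,0],[0,0,-0.018,0,0,0,0],[0,0,-0.018,0,0,0,0],[0,0,-0.01,0,0,0,0],[0,0,0,0,0,0,0]],
  ],
)

```text
time: 18.85
ee_pos: [0.5537, -0.0976, 0.1169]
eef_rot: [0.798, 0.603, 0.002, 0.001]
force: [-0.0, -0.2, -2.8]
grip_width: 0.641
```

>>> apply_moves(
  series=[
    [[0,0,0,0,0,0,0],[0,0,0,0,0,0,0]],
  ],
)

```text
time: 19.1
ee_pos: [0.5531, -0.0975, 0.1162]
eef_rot: [0.798, 0.603, 0.002, 0.001]
force: [0.7, -0.1, -3.3]
grip_width: 0.635
```

```bash
python3 -c "
from h import *
weigh('liftC')"
```

```text
F [ 0.09 -0.05 -3.26] sd [0.61 0.46 0.45] M [-0.09  0.08 -0.01] z [ 0.5534 -0.0975  0.1167] 0.6315986606339054 19.6
```

View pics/liftC.png

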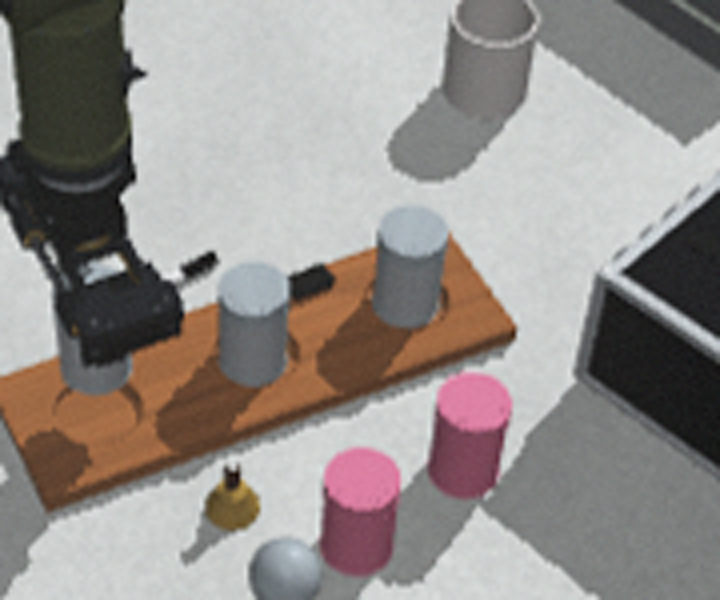

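The right tin is up (crop ~95,350) and weighs 3.3 N, so the middle tin at 7.5 N is the heaviest. I'm setting this one back; its recess floor is at TCP z of about 0.054.

>>> apply_moves(
  series=[
    [[0,0,0.018,0,0,0,0],[0,0,0.018,0,0,0,0],[0,0,0.012,0,0,0,0],[0,0,0.006,0,0,0,0],[0,0,0,0,0,0,0]],
  ],
)

```text
time: 20.23
ee_pos: [0.5524, -0.0973, 0.0572]
eef_rot: [0.797, 0.603, 0.001, -0.0]
force: [-0.1, -0.9, -2.1]
grip_width: 0.638
```

>>> apply_moves(
  series=[
    [[0,0,0.002,0,0,0,0],[0,0,0.002,0,0,0,0],[0,0,0.002,0,0,0,0],[0,0,0,0,0,0,0]],
  ],
)

```text
time: 20.72
ee_pos: [0.5536, -0.0975, 0.0556]
eef_rot: [0.798, 0.603, 0.002, -0.0]
force: [-0.7, 0.3, -3.6]
grip_width: 0.633
```

```bash
python3 -c "
from h import *
weigh('downC',3)"
```

```text
F [ 0.48  0.09 -3.49] sd [0.17 0.26 0.44] M [-0.09  0.1  -0.  ] z [ 0.5533 -0.0974  0.0549] 0.6387184894308471 20.875
```

>>> apply_moves(
  series=[
    [[0,0,0.002,0,0,0,0],[0,0,0.001,0,0,0,0],[0,0,0,0,0,0,0]],
  ],
)

```text
time: 21.25
ee_pos: [0.5534, -0.0974, 0.0549]
eef_rot: [0.798, 0.603, 0.002, -0.001]
force: [-0.2, -0.0, -3.5]
grip_width: 0.634
```

```bash
python3 -c "
from h import *
weigh('downC2',3)"
```

```text
F [-0.96 -0.13  0.55] sd [0.54 0.07 0.07] M [-0.08  0.32 -0.  ] z [ 0.5535 -0.0974  0.0548] 0.6365779107457413 21.4
```

Touched down; release and back to the middle.

>>> apply_moves(
  series=[
    [[0,0,0,0,0,0,0.68],[0,0,0,0,0,0,0.75],[0,0,0,0,0,0,1],[0,0,0,0,0,0,1]],
  ],
)

```text
time: 21.9
ee_pos: [0.5548, -0.0975, 0.0552]
eef_rot: [0.797, 0.603, 0.003, -0.0]
force: [0.8, -0.5, 0.2]
grip_width: 0.895
```

>>> apply_moves(
  series=[
    [[0,0,-0.02,0,0,0,1],[0,0,-0.04,0,0,0,1],[0,0,-0.03,0,0,0,1]],
  ],
)

```text
time: 22.28
ee_pos: [0.5523, -0.0976, 0.1446]
eef_rot: [0.798, 0.603, 0.0, -0.002]
force: [0.5, 0.8, -0.9]
grip_width: 0.998
```

Run:
```python
from h import *
weigh('relC',2)
plan([.590,.034,.15],step=.04)
```

```text
F [ 1.38 -0.54  1.17] sd [0.72 0.09 1.59] M [-0.07 -0.05 -0.03] z [ 0.5544 -0.0978  0.1467] 0.9971941529145156 22.375
t 22.375 pos [ 0.5544 -0.0978  0.1467] F [ 0.65 -0.45 -0.42] w 0.997
[[0.04, -0.0005, -0.0008, 0.2, -0.2, 0.0, 1], [0.04, -0.0005, -0.0009, -0.0, -0.0, 0.0, 1], [0.04, -0.0004, -0.001, -0.0, -0.0, 0.0, 1], [0.0165, -0.0002, -0.0004, -0.0, -0.0, 0.0, 1]]
```

View pics/relC.png

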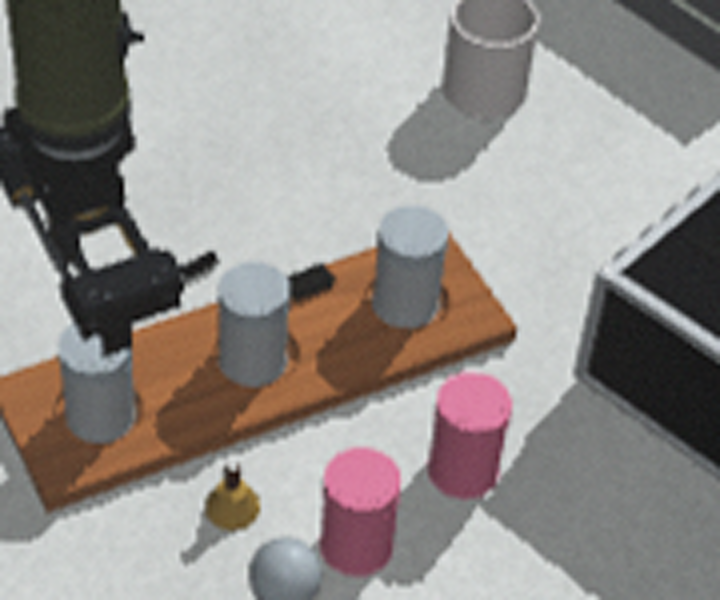

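All three tins are upright in their recesses (crop ~97,385, ~252,325 and ~410,270). Going back to the middle one.

>>> apply_moves(
  series=[
    [[0.04,0,-0.001,0,0,0,1],[0.04,0,-0.001,0,0,0,1],[0.04,0,-0.001,0,0,0,1],[0.014,0,0,0,0,0,1],[0,0,0,0,0,0,1]],
  ],
)

```text
time: 23.0
ee_pos: [0.5903, 0.0321, 0.147]
eef_rot: [0.799, 0.602, 0.001, -0.0]
force: [0.1, -0.3, 0.8]
grip_width: 1.003
```

Run:
```python
from h import *
plan([.590,.0335,.11],step=.04)
```

```text
t 23.0 pos [0.5903 0.0321 0.147 ] F [ 0.14 -0.35  0.8 ] w 1.003
[[0.0012, -0.0007, 0.037, 0.0, -0.1, -0.2, 1]]
```

>>> apply_moves(
  series=[
    [[0.001,-0.001,0.022,0,0,-0.2,1],[0,0,0.012,0,0,0,1],[0,0,0,0,0,0,1]],
  ],
)

```text
time: 23.38
ee_pos: [0.5888, 0.0274, 0.1117]
eef_rot: [0.799, 0.601, -0.0, 0.0]
force: [-0.1, 0.0, -0.1]
grip_width: 1.002
```

Run:
```python
from h import *
plan([.590,.0335,.051],step=.025)
```

```text
t 23.375 pos [0.5888 0.0274 0.1117] F [-0.09  0.   -0.13] w 1.002
[[0.0026, -0.0002, 0.0249, 0.0, 0.1, -0.3, 1], [0.0025, -0.0002, 0.0249, 0.0, -0.0, -0.0, 1], [0.0011, -0.0001, 0.0109, 0.0, -0.0, -0.0, 1]]
```

>>> apply_moves(
  series=[
    [[0.006,0,0.012,0,0,-0.3,1],[0,0,0.012,0,0,0,1],[0,0,0,0,0,0,1]],
  ],
)

```text
time: 23.75
ee_pos: [0.5911, 0.0322, 0.087]
eef_rot: [0.798, 0.602, 0.0, 0.001]
force: [-1.0, 0.2, -0.5]
grip_width: 1.002
```

Run:
```python
from h import *
plan([.590,.0335,.051],step=.025)
```

```text
t 23.75 pos [0.5911 0.0322 0.087 ] F [-0.99  0.16 -0.46] w 1.002
[[0.0006, -0.001, 0.025, 0.1, 0.0, -0.1, 1], [0.0003, -0.0004, 0.011, -0.0, 0.0, -0.0, 1]]
```

>>> apply_moves(
  series=[
    [[0.001,-0.001,0.02,0,0,0,1],[0,0,0.012,0,0,0,1],[0,0,0.002,0,0,0,1],[0,0,0,0,0,0,1]],
  ],
)

```text
time: 24.25
ee_pos: [0.5919, 0.0335, 0.0534]
eef_rot: [0.798, 0.602, 0.001, 0.002]
force: [-0.1, -0.4, -0.2]
grip_width: 0.998
```

>>> apply_moves(
  series=[
    [[0,0,0,0,0,0,0.72],[0,0,0,0,0,0,0.66],[0,0,0,0,0,0,0.5],[0,0,0,0,0,0,0.5]],
  ],
  newtons=15,
)

```text
time: 24.75
ee_pos: [0.5913, 0.034, 0.0547]
eef_rot: [0.798, 0.602, 0.001, 0.001]
force: [-3.1, 0.6, 2.2]
grip_width: 0.646
```

>>> apply_moves(
  series=[
    [[0,0,0,0,0,0,0],[0,0,0,0,0,0,0],[0,0,0,0,0,0,0]],
  ],
  newtons=50,
)

```text
time: 25.12
ee_pos: [0.5913, 0.034, 0.0547]
eef_rot: [0.798, 0.602, 0.001, 0.001]
force: [-1.4, -0.2, 0.8]
grip_width: 0.637
```

>>> apply_moves(
  series=[
    [[0,0,-0.012,0,0,0,0],[0,0,-0.02,0,0,0,0],[0,0,-0.025,0,0,0,0],[0,0,-0.025,0,0,0,0],[0,0,-0.025,0,0,0,0]],
  ],
)

```text
time: 25.75
ee_pos: [0.586, 0.0328, 0.1581]
eef_rot: [0.798, 0.602, -0.005, -0.001]
force: [-0.2, -0.1, -6.9]
grip_width: 0.641
```

>>> apply_moves(
  series=[
    [[0,0,-0.025,0,0,0,0],[0,0,-0.025,0,0,0,0],[0,0,-0.018,0,0,0,0],[0,0,-0.008,0,0,0,0],[0,0,0,0,0,0,0]],
  ],
)

```text
time: 26.38
ee_pos: [0.5857, 0.0321, 0.2355]
eef_rot: [0.799, 0.602, -0.006, -0.001]
force: [0.6, 0.6, -7.8]
grip_width: 0.64
```

>>> apply_moves(
  series=[
    [[0,0,0,0,0,0,0],[0,0,0,0,0,0,0],[0,0,0,0,0,0,0]],
  ],
)

```text
time: 26.75
ee_pos: [0.5844, 0.032, 0.2328]
eef_rot: [0.799, 0.602, -0.009, -0.002]
force: [-0.4, -0.1, -7.5]
grip_width: 0.639
```

```bash
python3 -c "
from h import *
weigh('fin',6)
print(r.get_obs()['dq'].round(3))
im=r.camera('top');cv2.imwrite('pics/fint.png',cv2.resize(im[110:310,150:510],None,fx=2.2,fy=2.2))
"
```

```text
F [-0.21  0.07 -7.44] sd [0.6  0.53 0.25] M [-0.06  0.02 -0.01] z [0.5848 0.032  0.2335] 0.6416671273637397 27.05
[ 0.    -0.     0.001  0.    -0.002  0.002 -0.001]
```

View pics/fin.png

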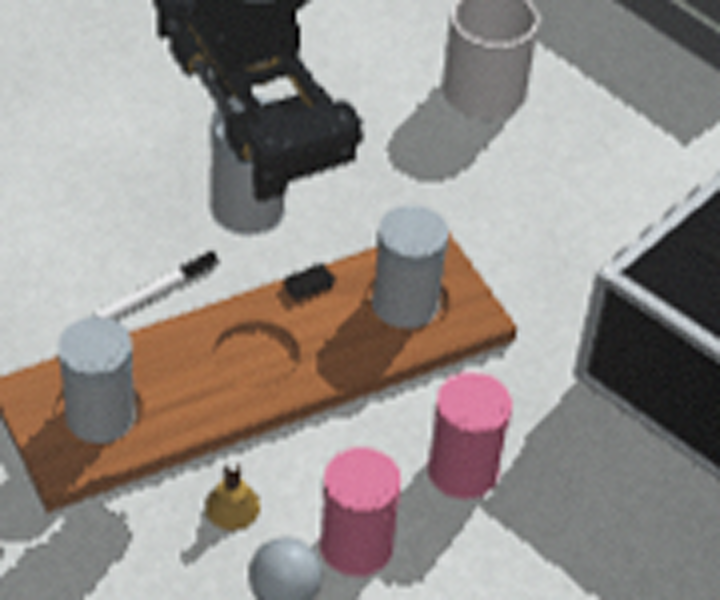

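View pics/fint.png

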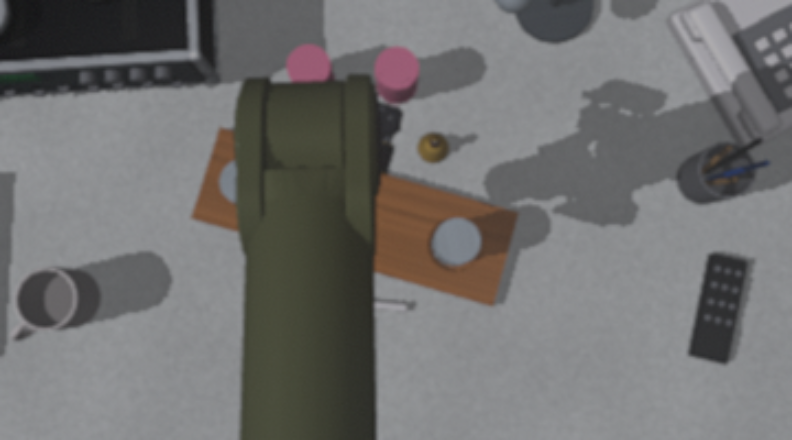

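The middle tin is held upright over its empty recess, its underside about 0.19 m above the desk. The other two tins stand in their recesses, and the bystanders in view look unmoved. Handing in.

```bash
python3 -c "
from cell import r
print(r.hand_in())"
```

```text
the job is handed in; nothing more can be done
None
```

I hefted the tins from left to right and set each back upright in its recess. They weighed about 2.7 N (left), 7.5 N (middle) and 3.3 N (right). The middle one, about 0.76 kg, is clearly the heaviest, so I picked it up again and handed in while holding it at about 27 s of the 64 s allowed.

**Held tin:** the second lift also read 7.4 N. It is upright, still and gripped at 50 N over the tray's centre. Its underside is about 0.19 m up, a little under the 20 cm asked for but above the 0.15 m limit.

**Rest of the desk:** the last pictures show the other two tins upright in their recesses. The bystanders in view look unmoved, but this was by eye; I didn't measure their shift. No check failed or disagreed, and the hand-in gave no verdict.

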